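Open the purge-gas valve with the square key

ROBOT

A 6-joint arm with a two-finger parallel gripper is mounted at the origin on a cart in front of the work surface, level with it; the furniture and walls round the work are solid. World frame = base frame: x ahead of the robot, y to its left, z up, the work surface at z = 0. Lengths are in m, angles in rad, forces in N, time in s.
With the tool pointing down it reaches from about 0.25 to 0.85 m from the base axis. Payload 12.5 kg.
Tool frame: the origin (TCP) lies on the front face of the gripper's body, between the roots of the fingers; the fingertips stand 84 mm ahead of it and the grasp point (between the pads) lies 65 mm ahead of it; z points along the fingers, y is the line along which they close (so a half turn about z gives the same grasp; the last joint's range is limited). The gripper opens to 93 mm and grips with 3 to 60 N. Pads are 15 mm wide; open, the fingers measure 128 mm over their backs; the gripper's body (75 mm by 188 mm) begins 65 mm behind the grasp point.
Start: joints at [1.153, 0.351, 1.652, -0, 1.139, -0.085], TCP at [0.18, 0.52, 0.303] pointing down, gripper open.
Joint ranges: [-2.75, 2.75], [-0.79, 2.1], [0.01, 2.65], [-1.57, 4.71], [0.07, 3.14], [-2.87, 2.87]. Speed limits (rad/s): [2.22, 2.22, 2.79, 3.14, 3.14, 3.14].

INTERFACE

Orientations are given as a 3x3 rotation matrix whose columns are the frame's x, y, z axes.
In Python, from station import arm gives the robot as it stands.
- The arm moves only by the shell command python3 -m pendant 'ROWS' [FORCE]. ROWS is a JSON object of lists of equal length, an entry for each row: "linear": the shift along the tool's x, y, z in mm, a list of three; "angular": the turn, a rotation vector about the tool's x, y, z in degrees, a list of three; "claw": the finger opening in mm, from 0 to 93. A call has 1 to 20 rows; each row is the pose to reach, as a shift and turn from the pose commanded when the call began, along the tool's axes at that moment; what a row does not reach only later rows make up. A row lasts 1/10 s, in which the tool goes at most 50 mm and 8.59 degrees, less where a joint would pass 70% of its speed; a pose out of reach is approached as far as the arm can. A call with a gripper value outside its range is refused whole. The fingers move at their own pace and stop on an object; FORCE is the grip in N (left out, the last holds). Time passes only in rows, so rows that repeat a pose let the fingers close. It gives the time, the measured TCP pose, the force, the opening and the grip force at its end, in the units of the state.
- arm.sense(): the state, without advancing time (a new reading comes with each control period).
- arm.camera(name): name is "scene" or "side" or "wrist"; returns the picture (384x512x3 uint8, red, green, blue); there is no depth.
- arm.camera_model(name): a dict with "fov_y" (degrees; the focal length in pixels is half the picture's height over the tangent of half this angle, whatever the lens; pixels are square), "cx", "cy" (the principal point, pixels), "xyz" and "orientation" of the camera in the world. Camera axes: x right, y up, looking along -z (the intrinsics and any distortion apply to the point x, -y, -z); pixel columns grow to the right and rows downward; lengths in m; the calibration is good to about 2 mm. A picture is of the moment at which its call begins: read the wrist's pose just before it. camera_model takes no time and is no camera call; for the wrist camera it gives the pose at the moment of the call.
- arm.job_done(): hands the job in; it is judged then, once.
The state is a dict: "clock": time; "joint_positions": joint angles; "qvel": joint speeds; "joint_efforts": joint torques, N m; "tcp_pos": TCP position; "orientation": TCP orientation; "ft_force": force on the tool from outside, world axes, zero at the start; "wrist_torque": the same for the moment, N m; "gripper_width": opening from 0.0 (shut) to 1.0 (fully open); "gripper_force": force on a finger pad.
Only numpy, scipy, OpenCV 4.12 (cv2) and the standard library are available. Lean on these libraries where they do the work, as an engineer would, in place of code of your own. Each camera call takes 0.05 s, during which the arm holds its last target. There are 200 camera calls.

TASK

Open the purge-gas valve: take the square key with the blue cross-bar out of the key rest, push it fully down into the recessed square socket of the grey valve box, and turn it anticlockwise (seen from above) to the stop, so that the white pointer goes from the red dot to the green dot. Leave the key standing in the socket and let go; leave the three-sided key with the red cross-bar in the rest.

Things in the scene. Friction and masses are not known exactly. Their poses are not given: they have to be found in the camera images.
- square_key_bar (a point): Centre of the loose square key's blue cross-bar (the grip): 56 mm long along the point's y, 12 thick along x, 16 high along z (up). Below it an 18 mm square steel shank, flats parallel to the bar's sides, ends 85 mm below this point; its last 10 mm taper to 11 mm square. It starts upright in the fixed key rest, the bar's centre 91 mm above the desk.
- triangle_key_bar (a point): Centre of the red cross-bar of the other key: same bar, but a three-sided shank. It stays in the rest, a fixed black block 50 x 130 x 36 mm high with two holes 30 mm deep, 76 mm apart along its length. Either key may stand in either hole, bars end to end along the block.
- socket (a point): Centre of the smooth square socket's mouth, 58 mm above the desk, 4 mm under the top of the fixed grey valve box (100 x 100 x 62 mm). z up; x and y are parallel to the socket's sides and turn with the rotor. 31 mm wide here, it narrows to 21.5 mm at 10 mm down, floor 46 mm down. A fully seated key's bar centre is 39 mm above this point; it fits every quarter turn, within 10 degrees.
- rotor (a joint): Angle of the valve rotor (socket and white pointer), rad: 0 shut (red dot), 1.05 fully open at a hard stop (green dot); grows anticlockwise seen from above. Starts 0 to 0.15. Needs about 0.1 N m and stays where it is left. Play lets the key turn up to about 0.22 rad further than the rotor.
Not all that is in view belongs to the job. What is shaped like the part that bears square_key_bar but turquoise is not meant.

How it is judged:
On the way:
1. the square key is fully down in the socket, before the valve is turned half open (horizontal distance between square_key_bar and socket below 0.02 m and z of square_key_bar in the frame of socket below 0.045 m and angle between square_key_bar's own z axis and vertical below 0.25 rad and value of joint rotor below 0.5 rad), for 0.2 s.
At the end, for the whole second after the job is handed in: The valve rotor is turned to at least 0.87 rad (stop at 1.05); the square key stands at rest in the socket, released, its bar within 20 mm of the socket's axis, within 6 mm of fully down and within about 14 degrees of upright; the three-sided key is within 20 mm of its start (horizontal distance between square_key_bar and socket below 0.02 m and z of square_key_bar in the frame of socket below 0.045 m and angle between square_key_bar's own z axis and vertical below 0.25 rad and value of joint rotor above 0.87 rad and linear speed of square_key below 0.02 m/s and distance of triangle_key_bar from where it was at the start of the episode below 0.02 m); the robot touches nothing.
It fails at once if the three-sided key is taken out or shifted by more than 30 mm (distance of triangle_key_bar from where it was at the start of the episode above 0.03 m).
It also fails if it takes over 43 s, if anything falls off the work surface, if the arm or the gripper's body presses on something with over 40 N, if the wrist force passes 120 N, or if a joint passes its speed limit or range.

## Working session

There is one attempt and no reset: what is moved stays moved. The work goes in short steps, Python scripts to look and compute and a shell command to move; the robot and the scene stay as the last step left them, time stands still between calls to the robot, and variables do not carry over. Pictures are saved under pics/ and viewed, at most 10 in all, crops included, and the job is handed in when it is done.

```bash
mkdir -p pics; ls; python3 - <<'E'
from station import arm
import cv2,numpy as np
s=arm.sense();print(s['clock'],s['tcp_pos'],np.round(s['orientation'],3).tolist(),s['gripper_width'])
ims=[]
for n in ['scene','side','wrist']:
    im=arm.camera(n);cv2.imwrite(f'pics/{n}0.png',im[...,::-1]);print(n,{k:np.round(v,3).tolist() if not isinstance(v,str) else v for k,v in arm.camera_model(n).items()})
    ims.append(im[...,::-1])
cv2.imwrite('pics/all0.png',cv2.resize(np.vstack([np.hstack(ims[:2]),np.hstack([ims[2],ims[2]*0])]),(800,600),interpolation=cv2.INTER_AREA))
E
```

```text
pics
0.0 [0.17955577 0.51959736 0.30221166] [[-0.945, 0.327, -0.0], [0.327, 0.945, -0.001], [0.0, -0.001, -1.0]] 1.000055267549151
scene {'fov_y': 45.455, 'cx': 259.542, 'cy': 187.213, 'xyz': [0.093, -0.647, 0.623], 'orientation': [[0.762, 0.407, -0.503], [-0.647, 0.463, -0.606], [-0.013, 0.787, 0.616]]}
side {'fov_y': 57.249, 'cx': 258.837, 'cy': 187.876, 'xyz': [0.148, -0.721, 0.601], 'orientation': [[0.858, 0.322, -0.4], [-0.513, 0.51, -0.69], [-0.018, 0.798, 0.603]]}
wrist {'fov_y': 62.381, 'cx': 255.949, 'cy': 194.752, 'xyz': [0.105, 0.546, 0.384], 'orientation': [[0.326, -0.906, -0.27], [0.945, 0.313, 0.093], [0.0, -0.285, 0.958]]}
```

View pics/all0.png

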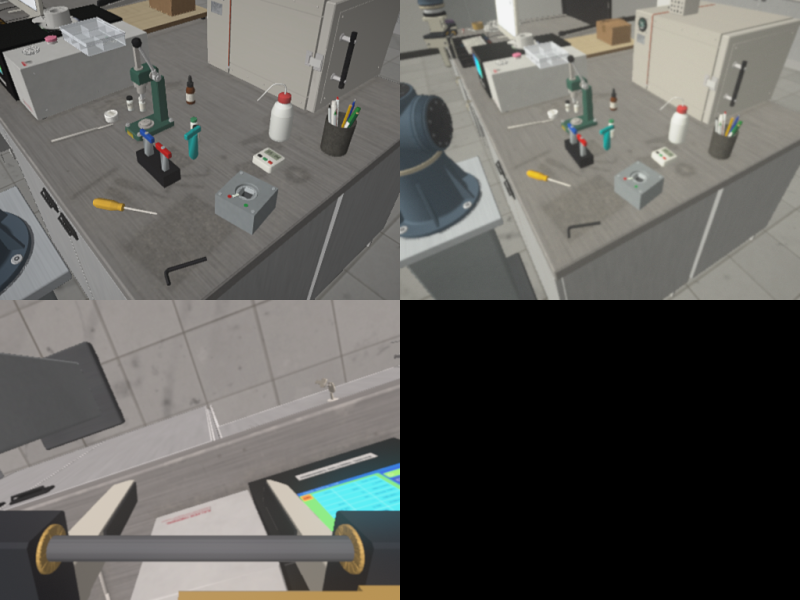

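The scene view shows the blue key at about (187,176), the red key at (208,195), a turquoise lookalike at (248,172) and the valve box at (315,255), all in full-resolution pixels. Next I'll segment, triangulate and confirm in one crop.

```bash
cat > h.py <<'E'
import numpy as np,cv2
def ray(m,uv):
    f=192/np.tan(np.radians(m['fov_y'])/2)
    d=np.array([(uv[0]-m['cx'])/f,-(uv[1]-m['cy'])/f,-1.])
    return np.array(m['xyz']),np.array(m['orientation'])@d
def plane(m,uv,z):
    o,d=ray(m,uv);return o+d*(z-o[2])/d[2]
def tri(ms,uvs):
    A=0;b=0
    for m,uv in zip(ms,uvs):
        o,d=ray(m,uv);d/=np.linalg.norm(d);P=np.eye(3)-np.outer(d,d);A=A+P;b=b+P@o
    return np.linalg.solve(A,b)
def proj(m,p):
    f=192/np.tan(np.radians(m['fov_y'])/2)
    c=np.array(m['orientation']).T@(np.array(p)-m['xyz']);return np.array([m['cx']-f*c[0]/c[2],m['cy']+f*c[1]/c[2]])
R={'blue':((105,130,60),(125,255,255)),'red':((0,150,80),(6,255,255)),'turq':((85,120,60),(97,255,255)),'green':((50,120,60),(82,255,255)),'white':((0,0,215),(180,30,255))}
def blobs(bgr,c,amin=15):
    h=cv2.cvtColor(bgr,cv2.COLOR_BGR2HSV);k=cv2.inRange(h,*R[c])
    if c=='red':k|=cv2.inRange(h,(174,150,80),(180,255,255))
    n,l,s,ce=cv2.connectedComponentsWithStats(k)
    return [(int(s[i,4]),s[i,:4].tolist(),ce[i].round(1).tolist()) for i in range(1,n) if s[i,4]>=amin]
E
python3 - <<'E'
from h import *
from station import arm
ims=[cv2.imread(f'pics/{n}0.png') for n in('scene','side')]
for i in ims:
    for c in('blue','red','turq','green'):print(c,blobs(i,c,6))
a=cv2.resize(ims[0][150:300,155:375],(800,545),interpolation=cv2.INTER_CUBIC)
cv2.imwrite('pics/crop.png',a)
E
```

```text
blue [(40, [445, 130, 9, 22], [449.8, 139.5]), (144, [179, 165, 18, 18], [187.7, 173.7])]
red [(14, [294, 10, 1, 14], [294.0, 16.5]), (6, [293, 46, 1, 6], [293.0, 48.5]), (144, [356, 118, 16, 14], [362.7, 124.7]), (173, [199, 183, 20, 20], [208.6, 192.4]), (9, [344, 206, 4, 4], [345.3, 207.3]), (12, [292, 250, 4, 3], [293.5, 251.0])]
turq [(498, [236, 161, 21, 43], [246.5, 180.8])]
green [(138, [445, 137, 16, 26], [452.0, 148.8]), (29, [244, 150, 8, 6], [247.2, 152.5]), (8, [337, 202, 4, 3], [338.5, 203.0]), (15, [312, 261, 5, 4], [314.1, 262.4])]
blue [(9, [425, 157, 5, 8], [427.0, 160.4]), (50, [215, 158, 11, 13], [220.3, 164.6])]
red [(49, [356, 136, 10, 8], [359.5, 139.4]), (66, [227, 172, 11, 14], [231.7, 178.8])]
turq [(80, [96, 74, 9, 23], [99.7, 84.6]), (234, [256, 161, 17, 30], [263.7, 174.3])]
green [(6, [434, 156, 3, 3], [435.0, 156.8]), (21, [425, 161, 6, 8], [427.8, 164.7])]
```

View pics/crop.png

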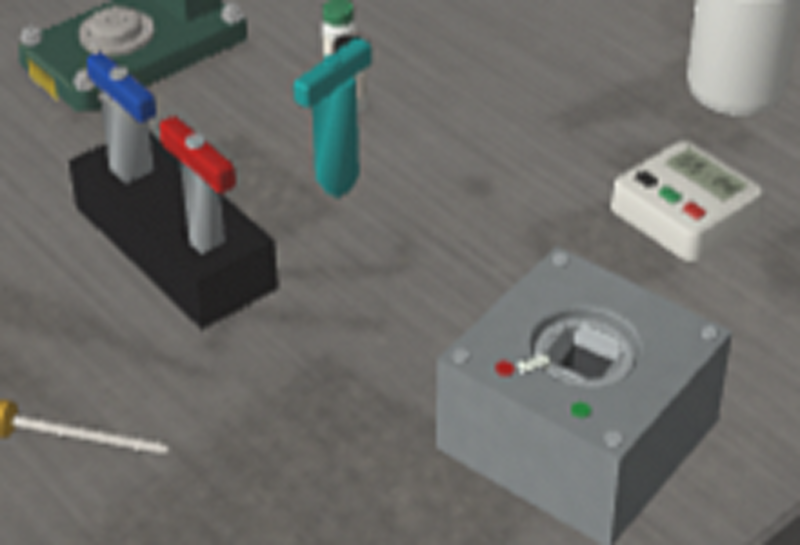

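Candidates in the scene view are the blue-bar key in the black rest (187,174), the red-bar key in the same rest (208,192), and the turquoise T standing on the desk (247,175). The blue one fits: it has a blue cross-bar and a square shank, and it stands in the rest. In the crop, the socket is at (585,350), the pointer points at the red dot (505,368), and the green dot is at (582,410).

```bash
python3 - <<'E'
from h import *
from station import arm
ms=[arm.camera_model(n) for n in('scene','side')]
print('tri blue',tri(ms,[(187.7,173.7),(220.3,164.6)]),'red',tri(ms,[(208.6,192.4),(231.7,178.8)]))
m=ms[0]
for n,uv in dict(blue=(187.7,173.7),red=(208.6,192.4)).items():print(n,plane(m,uv,.093))
c=lambda u,v:(155+u*220/800,150+v*150/545)
for n,uv in dict(L=(440,362),T=(560,252),Rt=(728,335),B=(617,462),reddot=(505,368),green=(582,410),sock=(585,348),turq=(0,0)).items():print(n,plane(m,c(*uv),.062).round(4))
print('turq',plane(m,c(335,75),.09).round(3))
print('press',plane(m,c(115,30),.03).round(3))
E
```

```text
tri blue [0.4509008  0.00278106 0.0912107 ] red [ 0.44056235 -0.08417801  0.10184465]
blue [ 0.44828172 -0.00079317  0.093     ]
red [ 0.44509208 -0.07583646  0.093     ]
L [ 0.4616 -0.2447  0.062 ]
T [ 0.5577 -0.2275  0.062 ]
Rt [ 0.5757 -0.3208  0.062 ]
B [ 0.4794 -0.3401  0.062 ]
reddot [ 0.4817 -0.2673  0.062 ]
green [ 0.4898 -0.3089  0.062 ]
sock [ 0.5188 -0.2826  0.062 ]
turq [0.4635 0.1605 0.062 ]
turq [ 0.545 -0.067  0.09 ]
press [0.522 0.128 0.03 ]
```

```bash
python3 - <<'E'
from h import *
from station import arm
ms=[arm.camera_model(n) for n in('scene','side')]
print('knob',tri(ms,[(175,55),(220,77)]).round(3))
print('bottle',tri(ms,[(365,125),(361,139)]).round(3))
E
python3 -m pendant '{"linear":[[-423,-404,0],[-423,-404,0],[-423,-404,0],[-423,-404,0],[-423,-404,0],[-423,-404,0],[-423,-404,0],[-423,-404,0],[-423,-404,0],[-423,-404,0],[-423,-404,0],[-423,-404,0],[-423,-404,0],[-423,-404,0]],"angular":[[0,0,69],[0,0,69],[0,0,69],[0,0,69],[0,0,69],[0,0,69],[0,0,69],[0,0,69],[0,0,69],[0,0,69],[0,0,69],[0,0,69],[0,0,69],[0,0,69]],"claw":[93,93,93,93,93,93,93,93,93,93,93,93,93,93]}'
python3 - <<'E'
from h import *
from station import arm
s=arm.sense();m=arm.camera_model('wrist');im=arm.camera('wrist')[...,::-1].copy()
print(s['clock'],s['tcp_pos'],s['orientation'][:,1] if hasattr(s['orientation'],'shape') else s['orientation'])
cv2.imwrite('pics/w1.png',im);np.save('w1.npy',m,allow_pickle=True)
for c in('blue','red'):print(c,blobs(im,c))
E
```

```text
knob [0.533 0.139 0.269]
bottle [ 0.788 -0.156  0.14 ]
clock: 1.55
tcp_pos: [0.4473, -0.0005, 0.3024]
orientation: [[-0.032, 0.999, -0.001], [0.999, 0.032, 0.0], [0.0, -0.001, -1.0]]
ft_force: [0.9, 0.6, -0.5]
gripper_width: 1.001
gripper_force: 0.0
1.55 [ 0.44726306 -0.00046089  0.3024055 ] [ 9.99482756e-01  3.21468378e-02 -8.94669422e-04]
blue [(302, [256, 151, 13, 29], [262.0, 164.2]), (272, [254, 186, 13, 25], [259.7, 198.7])]
red [(275, [250, 227, 12, 27], [255.6, 239.8]), (175, [249, 260, 11, 20], [254.1, 270.3])]
```

View pics/w1.png

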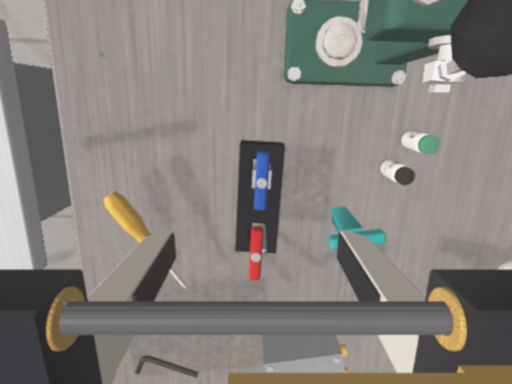

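The wrist view shows the blue bar centred at about (261,181) and the red bar at (255,253), with the press up and to the right. I'll take a second view further along, then look at the socket.

```bash

python3 -m pendant '{"linear":[[-40,0,0],[-80,0,0],[-80,0,0],[-80,0,0]],"angular":[[0,0,0],[0,0,0],[0,0,0],[0,0,0]],"claw":[93,93,93,93]}'
cat > look.py <<'E'
import sys
from h import *
from station import arm
m=arm.camera_model('wrist');im=arm.camera('wrist')[...,::-1].copy()
n=sys.argv[1];cv2.imwrite(f'pics/{n}.png',im);np.save(f'{n}.npy',m,allow_pickle=True)
for c in('blue','red','green'):print(c,blobs(im,c))
E
python3 look.py w2
python3 -m pendant '{"linear":[[-50,20,0],[-100,40,0],[-150,60,0],[-200,60,0],[-210,60,0],[-210,60,0],[-210,60,0]],"angular":[[0,0,0],[0,0,0],[0,0,0],[0,0,0],[0,0,0],[0,0,0],[0,0,0]],"claw":[93,93,93,93,93,93,93]}'
python3 look.py w3
python3 - <<'E'
from h import *
im=cv2.imread('pics/w3.png');cv2.imwrite('pics/w3c.png',cv2.resize(im[110:310,130:390],(780,600),interpolation=cv2.INTER_CUBIC))
E
```

```text
clock: 2.0
tcp_pos: [0.4498, -0.0794, 0.3027]
orientation: [[-0.034, 0.999, -0.0], [0.999, 0.034, 0.0], [0.0, -0.0, -1.0]]
ft_force: [0.2, 0.3, 0.3]
gripper_width: 0.999
gripper_force: 0.0
blue [(366, [255, 60, 15, 30], [262.5, 73.7]), (357, [253, 97, 15, 30], [260.0, 112.9])]
red [(334, [249, 148, 14, 30], [255.6, 161.3]), (235, [249, 181, 12, 26], [253.9, 194.7]), (18, [423, 279, 4, 6], [424.2, 281.0])]
green []
clock: 2.75
tcp_pos: [0.5175, -0.2864, 0.3025]
orientation: [[-0.035, 0.999, -0.001], [0.999, 0.035, 0.001], [0.001, -0.001, -1.0]]
ft_force: [-0.0, 0.1, -0.6]
gripper_width: 1.002
gripper_force: 0.0
blue []
red [(15, [396, 112, 4, 9], [397.3, 115.6]), (37, [220, 155, 7, 7], [222.8, 158.2])]
green [(25, [228, 195, 5, 5], [230.0, 197.0])]
```

View pics/w3c.png

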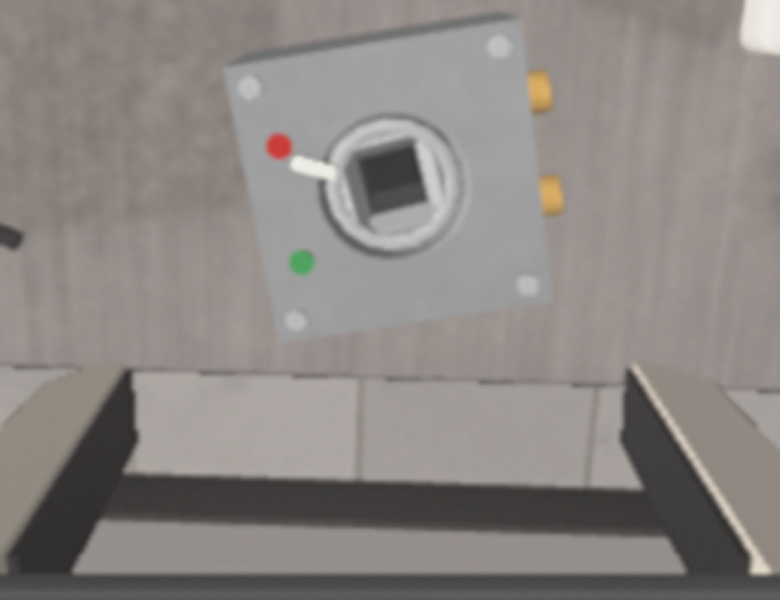

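The crop shows the socket ring centred at crop (392,185). The pointer is at about 5° past the red dot (279,146), the green dot is at (302,262), and the square's edges are tilted about 13° in the image.

```bash
python3 - <<'E'
from h import *
M=[np.load(f'w{i}.npy',allow_pickle=True).item() for i in(1,2,3)]
def rect(i,c):
    h=cv2.cvtColor(cv2.imread(f'pics/w{i}.png'),cv2.COLOR_BGR2HSV);k=cv2.inRange(h,*R[c])
    if c=='red':k|=cv2.inRange(h,(174,150,80),(180,255,255))
    k[:40]=0;k[275:]=0;k[:,:230]=0;k[:,290:]=0
    return cv2.minAreaRect(cv2.findNonZero(k))
for c in('blue','red'):
    r=[rect(i,c) for i in(1,2)];print(c,r)
    p=tri(M[:2],[x[0] for x in r]);print('tri',p.round(4))
    b=cv2.boxPoints(r[1]);w=np.array([plane(M[1],q,.099)[:2] for q in b]);print('centre@.099',w.mean(0).round(4))
    e=[w[1]-w[0],w[2]-w[1]];e=max(e,key=np.linalg.norm);print('bar dir deg',np.degrees(np.arctan2(e[1],e[0])).round(1),np.linalg.norm(e).round(4))
c=lambda u,v:(130+u/3,110+v/3)
P=lambda u,v,z=.062:plane(M[2],c(u,v),z)[:2]
s=P(392.5,185);print('sock',s.round(4),'ring',P(320,185).round(4),P(465,185).round(4))
an=lambda v:np.degrees(np.arctan2(v[1],v[0])).round(1)
print('red',an(P(279,146)-s),'green',an(P(302,262)-s),'ptr',an(P(293,160)-s),an(P(316,167)-s),
 'edges top',an(P(416,142,.048)-P(358,158,.048)),'right',an(P(430,203,.048)-P(416,140,.048)),
 'box bottom',an(P(552,300)-P(280,340)),'boxleft',an(P(280,340)-P(226,66)),'box c',((P(552,300)+P(280,340)+P(226,66)+P(522,18))/4).round(4))
E
```

```text
blue [((260.7879333496094, 180.6051788330078), (12.449069023132324, 59.13308334350586), 3.3664605617523193), ((261.3338623046875, 92.99076843261719), (14.089385032653809, 66.50855255126953), 3.1798300743103027)]
tri [0.4519 0.0073 0.0928]
centre@.099 [0.4519 0.0064]
bar dir deg 88.5 0.0544
red [((255.28689575195312, 250.6060333251953), (11.123246192932129, 47.16900634765625), 1.8476102352142334), ((254.82586669921875, 176.96035766601562), (12.449069023132324, 58.31096649169922), 3.3664605617523193)]
tri [ 0.4489 -0.0707  0.0828]
centre@.099 [ 0.4487 -0.0676]
bar dir deg 88.3 0.0553
sock [ 0.5225 -0.2766] ring [ 0.4975 -0.2775] [ 0.5476 -0.2757]
red 162.7 green -136.9 ptr 167.6 168.5 edges top 17.6 right -74.9 box bottom 10.9 boxleft -79.2 box c [ 0.5234 -0.2773]
```

```bash

python3 -m pendant '{"linear":[[50,-10,0],[100,-20,0],[150,-30,0],[200,-40,0],[245,-50,0],[295,-55,10],[295,-55,50],[295,-55,50],[295,-55,50],[295,-55,50]],"angular":[[0,0,1],[0,0,2],[0,0,3],[0,0,3.6],[0,0,3.6],[0,0,3.6],[0,0,3.6],[0,0,3.6],[0,0,3.6],[0,0,3.6]],"claw":[93,93,93,93,93,93,93,93,93,93]}' 30
python3 look.py w4
python3 - <<'E'
from h import *
from station import arm
s=arm.sense();m=np.load('w4.npy',allow_pickle=True).item()
h=cv2.cvtColor(cv2.imread('pics/w4.png'),cv2.COLOR_BGR2HSV);k=cv2.inRange(h,*R['blue']);k[275:]=0;k[:,:200]=0;k[:,320:]=0
r=cv2.minAreaRect(cv2.findNonZero(k));w=np.array([plane(m,q,.099)[:2] for q in cv2.boxPoints(r)]);e=max([w[1]-w[0],w[2]-w[1]],key=np.linalg.norm)
print(r,w.mean(0),np.degrees(np.arctan2(e[1],e[0])),np.linalg.norm(e));O=np.array(s['orientation'])
print('tool shift mm',O.T@(np.append(w.mean(0),.168)-s['tcp_pos'])*1000)
E
```

```text
clock: 3.8
tcp_pos: [0.4528, 0.0046, 0.2542]
orientation: [[0.03, 1.0, 0.002], [1.0, -0.03, -0.0], [-0.0, 0.002, -1.0]]
ft_force: [-1.3, -0.6, 0.6]
gripper_width: 1.0
gripper_force: 0.0
blue [(423, [247, 167, 15, 34], [253.9, 182.3]), (370, [247, 208, 15, 28], [253.9, 222.4])]
red [(382, [247, 254, 13, 32], [253.0, 268.7]), (74, [248, 293, 12, 8], [253.4, 297.4])]
green []
((253.99996948242188, 200.99996948242188), (67.99998474121094, 13.999998092651367), 90.0) [0.45203837 0.00839918] -91.42298737318679 0.05603639881040226
tool shift mm [ 3.93256247 -1.10441482 86.13188508]
```

```bash

python3 -m pendant '{"linear":[[2,-1,30],[2,-1,60],[2,-1,80],[2,-1,85],[2,-1,85],[2,-1,85],[2,-1,85],[2,-1,85],[2,-1,85],[2,-1,85],[2,-1,85],[2,-1,85]],"angular":[[0,0,0],[0,0,0],[0,0,0],[0,0,0],[0,0,0],[0,0,0],[0,0,0],[0,0,0],[0,0,0],[0,0,0],[0,0,0],[0,0,0]],"claw":[93,93,93,93,93,0,0,0,0,0,0,0]}' 30
python3 - <<'E'
from station import arm
import cv2
cv2.imwrite('pics/s5.png',cv2.resize(arm.camera('scene')[60:300,100:420,::-1],(800,600)))
E
```

```text
clock: 5.05
tcp_pos: [0.4513, 0.007, 0.1677]
orientation: [[0.029, 1.0, -0.0], [1.0, -0.029, 0.0], [-0.0, -0.0, -1.0]]
ft_force: [0.2, -0.1, 1.6]
gripper_width: 0.447
gripper_force: 0.0
```

View pics/s5.png

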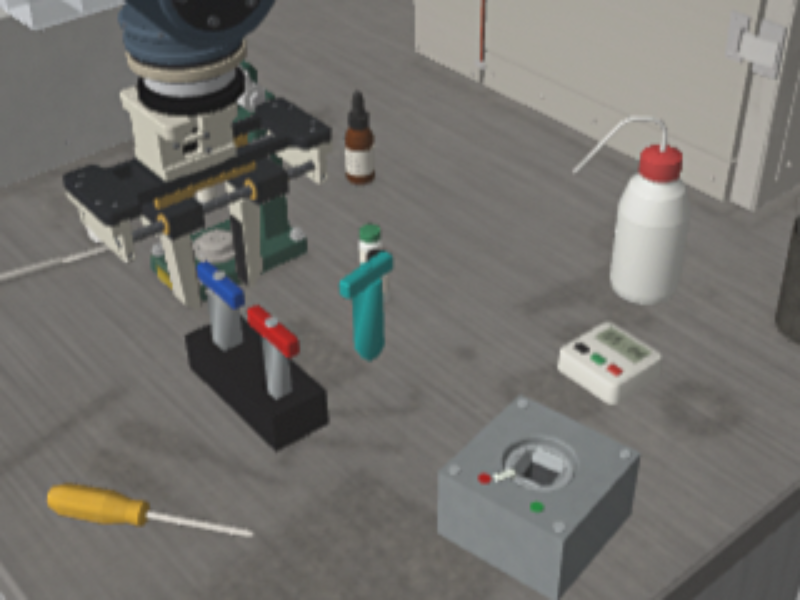

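The blue bar lies between the fingers, which are still closing (opening 0.45). I'll keep closing, then lift.

```bash

python3 -m pendant '{"linear":[[0,0,0],[0,0,0],[0,0,0],[0,0,0],[0,0,0],[0,0,0],[0,0,0],[0,0,0],[0,0,0],[0,0,0]],"angular":[[0,0,0],[0,0,0],[0,0,0],[0,0,0],[0,0,0],[0,0,0],[0,0,0],[0,0,0],[0,0,0],[0,0,0]],"claw":[0,0,0,0,0,0,0,0,0,0]}' 40
```

```text
clock: 6.1
tcp_pos: [0.4514, 0.007, 0.1677]
orientation: [[0.029, 1.0, 0.0], [1.0, -0.029, -0.0], [-0.0, 0.0, -1.0]]
ft_force: [0.0, -0.7, -0.6]
gripper_width: 0.173
gripper_force: 40.0
```

```bash

python3 -m pendant '{"linear":[[0,0,-10],[0,0,-20],[0,0,-30],[0,0,-40],[0,0,-55],[0,0,-70],[0,0,-70],[0,0,-70]],"angular":[[0,0,0],[0,0,0],[0,0,0],[0,0,0],[0,0,0],[0,0,0],[0,0,0],[0,0,0]],"claw":[0,0,0,0,0,0,0,0]}' 40
python3 look.py w6
python3 - <<'E'
from station import arm
import cv2,numpy as np
w=cv2.imread('pics/w6.png');s=arm.camera('scene')[60:252,130:386,::-1]
cv2.imwrite('pics/c6.png',np.hstack([cv2.resize(w,(400,300)),cv2.resize(s,(400,300))]))
E
```

```text
clock: 6.9
tcp_pos: [0.4513, 0.007, 0.2379]
orientation: [[0.029, 1.0, 0.001], [1.0, -0.029, -0.0], [-0.0, 0.001, -1.0]]
ft_force: [-1.2, 0.5, -1.0]
gripper_width: 0.166
gripper_force: 40.0
blue [(1018, [245, 203, 22, 54], [255.1, 228.0]), (664, [245, 263, 21, 38], [255.0, 283.7])]
red []
green []
```

View pics/c6.png

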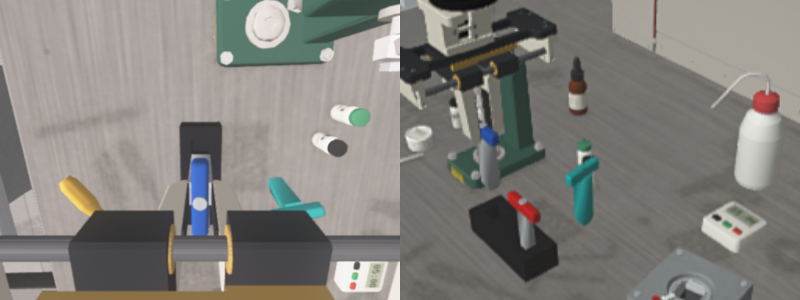

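```bash
python3 - <<'E'
from h import *
from station import arm
m=arm.camera_model('scene');w=np.load('w6.npy',allow_pickle=True).item()
h=cv2.cvtColor(cv2.imread('pics/w6.png'),cv2.COLOR_BGR2HSV);k=cv2.inRange(h,*R['blue']);k[:,:230]=0;k[:,280:]=0
r=cv2.minAreaRect(cv2.findNonZero(k));print(r,plane(w,r[0],.169),plane(w,(255,260),.17))
for y in(-.02,0.007,.034):print(y,proj(w,(.4515,y,.169)))
for t in (0,.1,.2):
  print(t,proj(m,(.4515,.007,.161)),proj(m,(.4515,.007+.085*np.sin(t),.161-.085*np.cos(t))))
im=arm.camera('scene')[130:200,160:220,::-1]
cv2.imwrite('pics/k6.png',cv2.resize(im,(514,600),interpolation=cv2.INTER_CUBIC))
E
```

```text
((255.5, 251.5), (97.0, 21.0), 90.0) [0.45156128 0.01137092 0.169     ] [0.45117043 0.00696919 0.17      ]
-0.02 [257.05061336 303.07169119]
0.007 [255.62607267 259.01795329]
0.034 [254.06447613 210.72578111]
0 [182.87004619 142.02686275] [187.83807985 178.19666757]
0.1 [182.87004619 142.02686275] [185.4761737  176.11635381]
0.2 [182.87004619 142.02686275] [183.11347433 173.73886242]
```

View pics/k6.png

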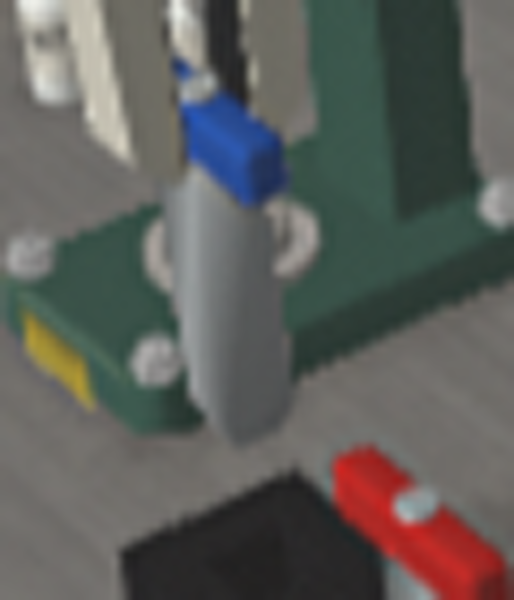

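The key hangs upright in the grip: tip observed at (188,181), predicted (188,178). Now I'll carry it high over to the socket.

```bash

python3 -m pendant '{"linear":[[0,0,-40],[0,0,-70],[-40,11,-75],[-80,22,-75],[-120,34,-75],[-160,45,-75],[-200,56,-75],[-240,68,-75],[-282,79,-75],[-282,79,-60],[-282,79,-25],[-282,79,-12],[-282,79,-12],[-282,79,-12],[-282,79,-12]],"angular":[[0,0,0],[0,0,0],[0,0,-3],[0,0,-6],[0,0,-9],[0,0,-12],[0,0,-15],[0,0,-17.7],[0,0,-17.7],[0,0,-17.7],[0,0,-17.7],[0,0,-17.7],[0,0,-17.7],[0,0,-17.7],[0,0,-17.7]],"claw":[0,0,0,0,0,0,0,0,0,0,0,0,0,0,0]}' 40
python3 look.py w7
python3 - <<'E'
from h import *
from station import arm
w=cv2.imread('pics/w7.png')[130:330,128:384];s=arm.camera('scene')[190:310,240:400,::-1];
m=arm.camera_model('scene');p=np.array(arm.sense()['tcp_pos']);print(proj(m,p-[0,0,.162]),proj(m,[.5225,-.2768,.058]))
cv2.imwrite('pics/c7.png',np.hstack([cv2.resize(w,(400,312)),cv2.resize(s,(400,312))]))
E
```

```text
clock: 8.55
tcp_pos: [0.5226, -0.2773, 0.2512]
orientation: [[-0.277, 0.961, 0.002], [0.961, 0.277, -0.001], [-0.002, 0.001, -1.0]]
ft_force: [-0.6, 0.2, -2.5]
gripper_width: 0.167
gripper_force: 40.0
blue [(987, [245, 203, 21, 54], [255.1, 228.0]), (658, [245, 265, 21, 36], [255.2, 284.2])]
red [(55, [211, 164, 9, 9], [215.3, 167.9])]
green [(43, [210, 210, 7, 7], [212.9, 213.1])]
[316.10394729 231.66548972] [314.80671535 244.61886892]
```

View pics/c7.png

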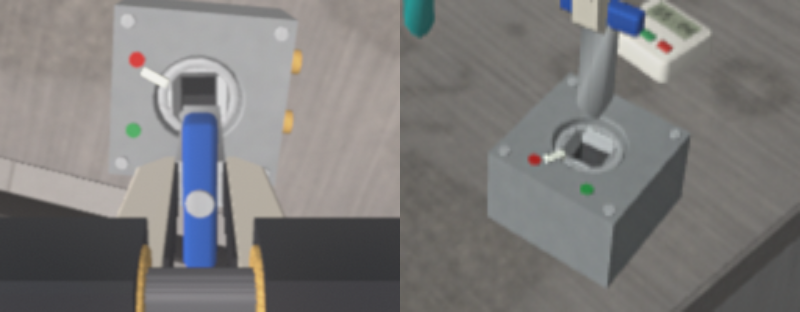

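The socket is directly below and square to the key (ring centre at wrist crop (199,98), key column 200). I'll check the ring centre and lower into the mouth.

```bash
python3 - <<'E'
from h import *
m=np.load('w7.npy',allow_pickle=True).item();print(plane(m,(255.4,192.7),.062))
E
python3 -m pendant '{"linear":[[0,0,10],[0,0,20],[0,0,26],[0,0,32],[0,0,38],[0,0,42],[0,0,46],[0,0,46]],"angular":[[0,0,0],[0,0,0],[0,0,0],[0,0,0],[0,0,0],[0,0,0],[0,0,0],[0,0,0]],"claw":[0,0,0,0,0,0,0,0]}' 40
```

```text
[ 0.52267271 -0.27608357  0.062     ]
clock: 9.45
tcp_pos: [0.522, -0.2771, 0.2032]
orientation: [[-0.276, 0.961, -0.001], [0.961, 0.276, 0.0], [0.001, -0.0, -1.0]]
ft_force: [0.4, -0.1, -1.0]
gripper_width: 0.167
gripper_force: 40.0
```

```bash
python3 -m pendant '{"linear":[[0,0,5],[0,0,10],[0,0,15],[0,0,20],[0,0,24],[0,0,27],[0,0,29],[0,0,29]],"angular":[[0,0,0],[0,0,0],[0,0,0],[0,0,0],[0,0,0],[0,0,0],[0,0,0],[0,0,0]],"claw":[0,0,0,0,0,0,0,0]}' 40
```

```text
clock: 10.25
tcp_pos: [0.522, -0.2772, 0.1745]
orientation: [[-0.276, 0.961, -0.0], [0.961, 0.276, 0.0], [0.0, -0.0, -1.0]]
ft_force: [1.4, -0.4, -1.3]
gripper_width: 0.167
gripper_force: 40.0
```

```bash
python3 -m pendant '{"linear":[[0,0,0.5],[0,0,1],[0,0,1.5],[0,0,2],[0,0,2]],"angular":[[0,0,0],[0,0,0],[0,0,0],[0,0,0],[0,0,0]],"claw":[0,0,0,0,0]}' 40
```

```text
clock: 10.75
tcp_pos: [0.5225, -0.2775, 0.1736]
orientation: [[-0.276, 0.961, 0.001], [0.961, 0.276, -0.001], [-0.001, 0.001, -1.0]]
ft_force: [-0.3, -0.7, 5.6]
gripper_width: 0.169
gripper_force: 40.0
```

Contact is felt on the floor of the socket at the expected height, so the key is seated. Now I'll turn it anticlockwise.

```bash
python3 -m pendant '{"linear":[[0,0,-0.5],[0,0,-0.5],[0,0,-0.5],[0,0,-0.5],[0,0,-0.5],[0,0,-0.5],[0,0,-0.5],[0,0,-0.5],[0,0,-0.5],[0,0,-0.5],[0,0,-0.5],[0,0,-0.5],[0,0,-0.5],[0,0,-0.5]],"angular":[[0,0,-2],[0,0,-6],[0,0,-11],[0,0,-16],[0,0,-21],[0,0,-26],[0,0,-31],[0,0,-36],[0,0,-41],[0,0,-46],[0,0,-50],[0,0,-54],[0,0,-56],[0,0,-56]],"claw":[0,0,0,0,0,0,0,0,0,0,0,0,0,0]}' 40
python3 -c "
from station import arm
s=arm.sense();print(s['wrist_torque'],s['joint_positions'])"
```

```text
clock: 12.15
tcp_pos: [0.5221, -0.2776, 0.1737]
orientation: [[-0.951, 0.308, 0.0], [0.308, 0.951, -0.001], [-0.0, -0.001, -1.0]]
ft_force: [-2.0, -2.6, 3.6]
gripper_width: 0.166
gripper_force: 40.1
[-0.43684821  0.46563607 -0.02164799] [-5.67197318e-01  5.80114469e-01  1.64628750e+00 -7.21848393e-04
  9.14588491e-01 -1.82438074e+00]
```

Continuing in small steps up to the stop.

```bash
python3 -m pendant '{"linear":[[0,0,0],[0,0,0],[0,0,0],[0,0,0],[0,0,0],[0,0,0]],"angular":[[0,0,-2],[0,0,-4],[0,0,-6],[0,0,-8],[0,0,-9],[0,0,-9]],"claw":[0,0,0,0,0,0]}' 40
python3 -c "
from station import arm
s=arm.sense();print(s['wrist_torque'])"
python3 -m pendant '{"linear":[[0,0,0],[0,0,0],[0,0,0],[0,0,0]],"angular":[[0,0,-1],[0,0,-2],[0,0,-3],[0,0,-3]],"claw":[0,0,0,0]}' 40
python3 -c "
from station import arm
s=arm.sense();print(s['wrist_torque'])"
python3 look.py w8
python3 - <<'E'
import cv2,numpy as np
from station import arm
w=cv2.imread('pics/w8.png')[80:272,128:384];s=arm.camera('scene')[190:310,240:400,::-1]
cv2.imwrite('pics/c8.png',np.hstack([cv2.resize(w,(400,300)),cv2.resize(s,(400,300))]))
E
```

```text
clock: 12.75
tcp_pos: [0.5222, -0.2775, 0.1736]
orientation: [[-0.988, 0.157, 0.0], [0.157, 0.988, -0.001], [-0.001, -0.001, -1.0]]
ft_force: [-2.4, -2.9, 5.3]
gripper_width: 0.173
gripper_force: 40.1
[-0.59863059  0.5398468  -0.04395501]
clock: 13.15
tcp_pos: [0.5222, -0.2775, 0.1736]
orientation: [[-0.995, 0.105, 0.0], [0.105, 0.995, -0.001], [-0.001, -0.001, -1.0]]
ft_force: [-2.7, -2.9, 5.9]
gripper_width: 0.172
gripper_force: 40.1
[-0.55947695  0.50236561 -0.10864851]
blue [(990, [247, 203, 21, 53], [256.6, 227.6]), (593, [247, 266, 19, 35], [255.8, 284.4])]
red [(123, [264, 160, 13, 12], [269.8, 165.6])]
green [(109, [200, 180, 12, 11], [205.7, 185.0])]
```

View pics/c8.png

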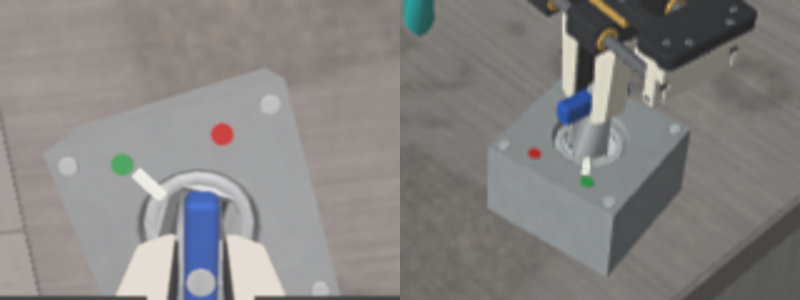

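The pointer tip, at crop (135,173), is almost at the green dot (122,164). Measuring the angle that remains.

```bash
python3 - <<'E'
from h import *
m=np.load('w8.npy',allow_pickle=True).item();s=np.array([.5225,-.2768])
for n,u,v in(('red',222,134),('green',122,164),('ptr',137,173),('ptr',150,185)):
    d=plane(m,(128+u*.64,80+v*.64),.062)[:2]-s;print(n,np.degrees(np.arctan2(d[1],d[0]))%360)
d=plane(m,(128+137*.64,80+173*.64),.062)-plane(m,(128+163*.64,80+197*.64),.062);print(np.degrees(np.arctan2(d[1],d[0]))%360)
E
```

```text
red 161.87381836374067
green 222.07095643861737
ptr 220.21856446874438
ptr 220.48851402359952
219.16673844561097
```

Rotor is at about 58° of 60°. A little more to the stop, then back off within the play.

```bash
python3 -m pendant '{"linear":[[0,0,0],[0,0,0],[0,0,0],[0,0,0]],"angular":[[0,0,-1],[0,0,-2],[0,0,-3],[0,0,-3]],"claw":[0,0,0,0]}' 40
python3 -c "
from station import arm
s=arm.sense();print(s['wrist_torque'])"
python3 -m pendant '{"linear":[[0,0,-0.5],[0,0,-0.5],[0,0,-0.5],[0,0,-0.5],[0,0,-0.5],[0,0,-0.5],[0,0,-0.5],[0,0,-0.5],[0,0,-0.5],[0,0,-0.5],[0,0,-0.5],[0,0,-0.5],[0,0,-0.5],[0,0,-0.5]],"angular":[[0,0,2],[0,0,3],[0,0,3],[0,0,3],[0,0,3],[0,0,3],[0,0,3],[0,0,3],[0,0,3],[0,0,3],[0,0,3],[0,0,3],[0,0,3],[0,0,3]],"claw":[0,0,20,25,30,40,50,60,70,70,70,70,70,70]}' 10
```

```text
clock: 13.65
tcp_pos: [0.5222, -0.2775, 0.1736]
orientation: [[-0.999, 0.053, 0.001], [0.053, 0.999, -0.001], [-0.001, -0.001, -1.0]]
ft_force: [-3.0, -3.6, 5.7]
gripper_width: 0.168
gripper_force: 40.1
[-0.56430107  0.49360099 -0.10520072]
clock: 15.05
tcp_pos: [0.5221, -0.2772, 0.1737]
orientation: [[-0.995, 0.104, 0.0], [0.104, 0.995, -0.0], [-0.0, -0.0, -1.0]]
ft_force: [-0.4, -0.6, 0.3]
gripper_width: 0.754
gripper_force: 0.0
```

Released. Now I'll retreat straight up and check.

```bash
python3 -m pendant '{"linear":[[0,0,-10],[0,0,-30],[0,0,-60],[0,0,-100],[0,0,-120],[0,0,-120],[0,0,-120]],"angular":[[0,0,0],[0,0,0],[0,0,0],[0,0,0],[0,0,0],[0,0,0],[0,0,0]],"claw":[80,80,80,80,80,80,80]}'
python3 look.py w9
python3 - <<'E'
from h import *
from station import arm
m=np.load('w9.npy',allow_pickle=True).item()
h=cv2.cvtColor(cv2.imread('pics/w9.png'),cv2.COLOR_BGR2HSV);k=cv2.inRange(h,*R['blue'])
r=cv2.minAreaRect(cv2.findNonZero(k));print(r,plane(m,r[0],.105))
w=cv2.imread('pics/w9.png')[100:292,128:384];s=arm.camera('scene')[150:310,160:374,::-1]
cv2.imwrite('pics/c9.png',np.hstack([cv2.resize(w,(400,300)),cv2.resize(s,(400,300))]))
E
```

```text
clock: 15.75
tcp_pos: [0.522, -0.2771, 0.2939]
orientation: [[-0.995, 0.104, 0.0], [0.104, 0.995, -0.0], [-0.0, -0.0, -1.0]]
ft_force: [-0.1, 0.4, -1.1]
gripper_width: 0.86
gripper_force: 0.0
blue [(303, [250, 161, 12, 29], [255.3, 174.6]), (225, [248, 198, 12, 23], [253.3, 209.9])]
red [(122, [500, 73, 12, 16], [507.3, 79.9]), (531, [455, 74, 43, 17], [473.7, 82.5]), (42, [261, 138, 7, 8], [264.2, 141.6]), (19, [312, 282, 7, 4], [315.1, 283.6])]
green [(37, [221, 151, 7, 7], [224.0, 154.0])]
((254.5629119873047, 190.61651611328125), (11.442730903625488, 59.21158981323242), 2.6025619506835938) [ 0.5195035  -0.27724696  0.105     ]
```

View pics/c9.png

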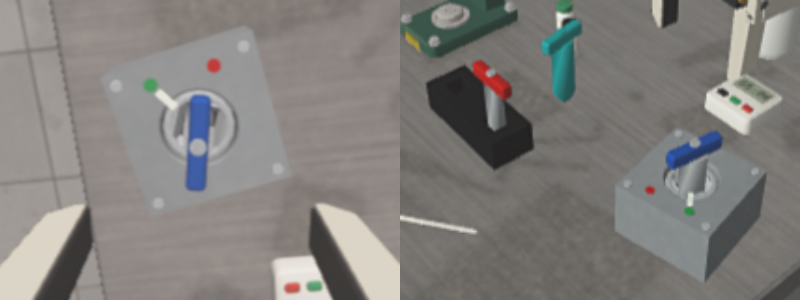

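The key stands upright in the socket with its bar about 3 mm off the axis. The pointer is at the green dot (151,86), the red key is still in the rest, and the gripper is clear.

```bash
python3 -c "
from station import arm
print(arm.job_done())"
```

```text
the job is handed in; nothing more can be done
None
```

I turned the valve open to the green dot and left the square key standing fully down in the socket, released. The three-sided key is still in the rest. I handed the job in at about 16 s and no verdict came back.

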